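Weigh the filled pill carrier on the sprung hook scale

TASK

Pick up the pill carrier by the tab on its wire bail, pass the bail over the upturned hook of the spring scale and ease the weight on slowly until the scale carries all of it, so that the pointer creeps (never faster than 5 cm a second) to its reading and does not jump or bounce, not even when you let go. Leave the carrier hanging free and still on the hook; do not push on the scale with the hand, do not pull the hook down to its stop, and leave the other things on the nightstand where they are.

Things in the scene. Friction and masses are not known exactly. Their poses are not given: they have to be found in the camera images.
- carrier: Pill carrier, one rigid piece: pink twin-row pill organizer on a white base 156 (x) x 68 (y) mm, top 33 mm up, with a steel wire bail over it in its x-z plane and a grip tab on the bail's peak. How full it is, so its mass, is unknown: 250 to 750 g. Centre of mass below the bail on the axis. Origin: centre of the underside; x along its length, z up; same turned half round.
- carrier_grip (a point): Where to grasp the grey plastic grip tab: inside it, 160 mm above the carrier's underside. The tab is 22 mm along carrier x (close the fingers along this) and 16 mm along y, and stands upright from 123 to 179 mm above the underside.
- carrier_eye (a point): Underside of the bail wire (6 mm thick) at its peak, to lie on the hook seat; 117 mm above the carrier's underside, 43 mm below carrier_grip. From x = -81 and +81 mm, 50 mm up, the wires lean in to x = -22 and +22 mm, 115 mm up (wire centre), and meet in a slight peak here. Below is open down to the organizer: a hook passes through along y.
- scale: Sprung hook scale, fixed to the table: steel base plate 130 (x) x 240 (y) mm, 12 mm thick, and a white tower 62 x 46 mm, 338 mm tall, whose middle stands 142 mm to the +y side of the origin. A steel hook rod, 8 mm thick, runs from the tower towards -y. Origin on the table straight below the hook seat; z up, y from hook to tower.
- hook_seat (a point): Top of the hook rod at its low point, where the bail wire comes to rest; 215 mm above the table unloaded, sinks with the hook. The upturned tip is 25 mm from it towards scale -y, its top 20 mm above the seat; towards +y the rod's top rises to 12 mm above the seat and runs on to the grey carriage on the tower, 113 mm from the seat.
- scale_hook (a joint): How far the sprung hook with its pointer has sunk, m: 0 unloaded, 0.070 at the stop. Spring 120 N/m (about 8 mm for each 100 g), lightly damped: it jumps and swings if load comes on or off suddenly. Easing on means keeping it below 50 mm/s.
- tumbler: Bystander: empty glass tumbler, 72 mm wide, 100 mm tall, origin at the centre of its underside.
- jar: Bystander: small lidded cream jar, 54 mm wide, 55 mm tall, origin at the centre of its underside.
- hairbrush: Bystander: wooden hairbrush lying bristles down, about 220 mm long along its x axis and 30 mm high, origin on the underside between handle and head.
- dish: Bystander: round ceramic dish, 120 mm wide, 24 mm tall, origin at the centre of its underside.
- clock: Bystander: small alarm clock, 50 x 110 x 72 mm, origin at the centre of its underside.

How it is judged:
On the way, in this order (a step that is already met when the one before it is completed fails the run):
1. the carrier is held up clear of the table, not yet on the hook (height (world z) of carrier above 0.03 m and contact force between the fingers and carrier above 0.5 N and value of joint scale_hook below 0.003 m), for 0.2 s.
2. the bail lies on the hook and pulls it down while the hand still holds the carrier (distance between carrier_eye and hook_seat below 0.012 m and value of joint scale_hook above 0.008 m and contact force between the fingers and carrier above 0.5 N), for 0.2 s.
At the end, for the whole second after the job is handed in: The carrier hangs from the hook by its bail (wire within 12 mm of the hook seat), upright within 0.15 rad, clear of the table, released and nearly still (under 40 mm/s); the scale bears it (over 2 N), its hook has sunk more than 15 mm and the pointer stands still (under 12 mm/s) (distance between carrier_eye and hook_seat below 0.012 m and value of joint scale_hook above 0.015 m and contact force between carrier and scale above 2 N and velocity of joint scale_hook between -0.012 and 0.012 m/s and height (world z) of carrier above 0.02 m and angle between carrier's own z axis and vertical below 0.15 rad and linear speed of carrier below 0.04 m/s and contact force between the fingers and carrier below 0.1 N); the robot touches nothing.
It fails at once if the pointer jumps or rebounds: it moves faster than 50 mm/s up or down (velocity of joint scale_hook above 0.05 m/s or velocity of joint scale_hook below -0.05 m/s).
It fails at once if the hook is pulled down to its stop (beyond 67 mm) (value of joint scale_hook above 0.067 m).
It fails at once if the hand or arm pushes on the scale with more than 3 N (contact force between any of the fingers, the arm and scale above 3 N).
It fails at once if a bystander is moved more than 20 mm (distance of any of tumbler, jar, hairbrush, dish, clock from where it was at the start of the episode above 0.02 m).
It also fails if it takes over 64 s, if anything falls off the work surface, if the arm or the gripper's body presses on something with over 40 N, if the wrist force passes 120 N, or if a joint passes its speed limit or range.

ROBOT

A 6-joint arm with a two-finger parallel gripper is mounted at the origin on the work surface. World frame = base frame: x ahead of the robot, y to its left, z up, the work surface at z = 0. Lengths are in m, angles in rad, forces in N, time in s.
With the tool pointing down it reaches from about 0.275 to 0.775 m from the base axis. Payload 14.6 kg.
Tool frame: the origin (TCP) lies between the finger pads; the fingertips stand 14 mm ahead of it and the grasp point (between the pads) lies 5 mm behind it; z points along the fingers, y is the direction in which the jaws open and shut (so a half turn about z gives the same grasp; the last joint's range is limited). The gripper opens to 85 mm and grips with 20 to 120 N. Pads are 22 mm wide; open, the fingers measure 114 mm over their backs; the gripper's body (76 mm by 85 mm) begins 54 mm behind the grasp point. The pads swing forward as they close: fully open they stand 13 mm farther back than shut.
Start: joints at [1.116, 0.263, -0.048, 1.259, 0, 1.415], TCP at [0.155, 0.502, 0.245] pointing down, gripper open.
Joint ranges: [-2.65, 2.65], [-0.89, 1.7], [-1.18, 1.37], [-2.13, 2.11], [-1.35, 1.29], [-3.14, 3.14]. Speed limits (rad/s): [1.89, 1.89, 2.57, 2.79, 3.14, 3.14].

INTERFACE

Orientations are given as [roll, pitch, yaw] about the fixed x, y, z axes, in that order (R = Rz(yaw) Ry(pitch) Rx(roll)).
In Python, from rig import readout, eyes, finish_job gives the robot as it stands. The module is installed in compiled form; this text tells all that it offers.
- The arm moves only by the tool play_rows, never from a script. Its argument "rows" is a list of rows, each a list of 4 numbers: the shift along the tool's x, y, z in m, then the turn about the tool's z in degrees. In form: [[tx, ty, tz, turn], ...]. A call has 1 to 8 rows; each row is the pose to reach, as a shift and turn from the pose commanded when the call began, along the tool's axes at that moment; what a row does not reach only later rows make up. A row lasts 1/8 s, in which the tool goes at most 62.5 mm and 10.7 degrees, less where a joint would pass 70% of its speed; a pose out of reach is approached as far as the arm can. A call with a gripper value outside its range is refused whole. "claw" is the finger opening in m, from 0 to 0.0854, set as the call begins (left out, the last holds). The fingers move at their own pace and stop on an object; "squeeze" is the grip in N (left out, the last holds). Time passes only in rows, so rows that repeat a pose let the fingers close. It gives the time, the measured TCP pose, the force and the opening at its end, in the units of the state.
- readout.observe(): the state, without advancing time (a new reading comes with each control period).
- eyes.grab_frame(name): name is "scene" or "top" or "wrist"; returns the picture (400x640x3 uint8, red, green, blue); there is no depth.
- eyes.get_calibration(name): a dict with "camera_matrix" (3x3 intrinsics, pixels), "cam_to_world" (4x4, takes a point from camera to world coordinates); the wrist camera has in their place "hand_eye" (4x4, takes a point from camera to tool coordinates, whose origin is the TCP and whose axes are the flange's). Camera axes: x right, y up, looking along -z (the intrinsics and any distortion apply to the point x, -y, -z); pixel columns grow to the right and rows downward; lengths in m; the calibration is good to about 2 mm. A picture is of the moment at which its call begins: read the wrist's pose just before it. get_calibration takes no time and is no camera call.
- finish_job(): hands the job in, once; it reports no verdict.
Trained networks look in the newest picture that a camera, given by its name, has taken for a name from the list of things; names that differ only in an ending like _2 or _b are one class to them, and where a whole thing is asked for, a point or a joint stands for the part that bears it (a point fixed in the world has none). Each returns a list of dicts, best first, with "p" (0 to 1); they miss things now and then, are a little off and sometimes report something else, mostly with a low value. They report only what shows in the picture. A call takes as long as a camera call.
- eyes.trace(camera, thing): "region" (400x640 bool, what is visible of it) and "at" ([column, row] in pixels, amid what is visible of it).
- eyes.place_of(camera, thing): "at" ([column, row] in pixels: a listed point, or the origin of a listed thing).
The state is a dict: "time": time; "joint_pos": joint angles; "joint_velocities": joint speeds; "joint_torque": joint torques, N m; "position": TCP position; "tool_rot": TCP orientation; "contact_force": force on the tool from outside, world axes, zero at the start; "ft_torque": the same for the moment, N m; "grip_width": opening from 0.0 (shut) to 1.0 (fully open).
Only numpy, scipy, OpenCV 4.12 (cv2) and the standard library are available. Lean on these libraries where they do the work, as an engineer would, in place of code of your own. Each camera call takes 0.05 s, during which the arm holds its last target.

## Working session

There is one attempt and no reset: what is moved stays moved. The work goes in short steps, Python scripts to look and compute and a tool call to move; the robot and the scene stay as the last step left them, time stands still between calls to the robot, and variables do not carry over. Pictures are saved under pics/ and viewed, and the job is handed in when it is done.

Besides the shell and the picture viewer there is one more tool, called after "Call:" by a JSON object that holds its "fn" and its "kwargs", one argument or row to a line. play_rows: Moves the arm, as the interface text tells. Its arguments: {"type":"object","properties":{"rows":{"type":"array"},"claw":{"type":"number"},"squeeze":{"type":"number"}},"required":["rows"]}

```bash
mkdir -p pics
python3 - <<'E'
from rig import readout, eyes
import cv2,numpy as np
s=readout.observe();print({k:np.round(v,3).tolist() for k,v in s.items()})
for c in ["scene","top"]:
    im=eyes.grab_frame(c);cv2.imwrite(f"pics/{c}0.png",im[...,::-1])
    k=eyes.get_calibration(c);print(c,np.round(k["camera_matrix"],1).tolist(),np.round(k["cam_to_world"],3).tolist(),[x for x in k])
    for t in ["carrier","scale","carrier_grip","carrier_eye","hook_seat","tumbler","jar","hairbrush","dish","clock"]:
        r=eyes.place_of(c,t);print(c,t,[(np.round(d["at"],1).tolist(),round(d["p"],2)) for d in r[:2]])
k=eyes.get_calibration("wrist");print(k)
E
```

```text
{'time': 0.0, 'joint_pos': [1.116, 0.264, -0.049, 1.259, 0.0, 1.416], 'joint_velocities': [-0.001, 0.0, 0.001, -0.001, -0.001, 0.001], 'joint_torque': [-0.004, -63.763, 38.456, 0.014, -0.0, -0.0], 'position': [0.155, 0.501, 0.245], 'tool_rot': [-3.141, -0.0, 2.842], 'contact_force': [0.097, -0.901, -0.031], 'ft_torque': [0.05, 0.009, -0.021], 'grip_width': 1.0}
scene [[366.0, 0.0, 317.2], [0.0, 366.0, 198.7], [0.0, 0.0, 1.0]] [[0.883, -0.392, 0.26, 0.928], [0.47, 0.736, -0.486, -0.595], [-0.001, 0.552, 0.834, 1.143], [0.0, 0.0, 0.0, 1.0]] ['camera_matrix', 'cam_to_world']
scene carrier [([268.4, 252.4], 0.81)]
scene scale [([302.6, 207.8], 0.66)]
scene carrier_grip [([260.0, 229.3], 0.64)]
scene carrier_eye [([267.1, 236.4], 0.77)]
scene hook_seat [([298.4, 171.8], 0.62)]
scene tumbler [([223.4, 313.5], 0.84)]
scene jar []
scene hairbrush [([321.1, 308.2], 0.97)]
scene dish [([366.0, 235.4], 0.56)]
scene clock [([382.1, 164.3], 0.77), ([366.8, 235.6], 0.56)]
top [[451.0, 0.0, 315.3], [0.0, 451.0, 196.0], [0.0, 0.0, 1.0]] [[-0.003, 0.995, -0.098, 0.474], [-1.0, -0.004, -0.011, -0.045]
[... 380 characters left out ...]
8.5, 253.9], 0.73), ([301.9, 141.2], 0.2)]
top hairbrush [([392.7, 147.4], 0.77), ([197.8, 252.8], 0.2)]
top dish [([299.4, 143.4], 0.72)]
top clock [([200.1, 167.7], 0.95)]
{'camera_matrix': array([[277.38991733,   0.        , 317.38182982],
       [  0.        , 277.38991733, 202.16464186],
       [  0.        ,   0.        ,   1.        ]]), 'hand_eye': array([[ 3.15914166e-05,  9.47559958e-01,  3.19578042e-01,
         8.18040272e-02],
       [ 9.99999998e-01, -1.41701703e-05, -5.68384811e-05,
         7.86607052e-05],
       [-4.93293934e-05,  3.19578044e-01, -9.47559957e-01,
        -1.28736612e-01],
       [ 0.00000000e+00,  0.00000000e+00,  0.00000000e+00,
         1.00000000e+00]])}
```

View pics/scene0.png

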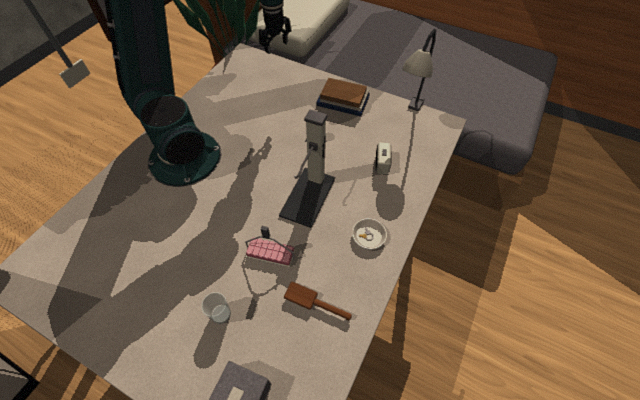

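View pics/top0.png

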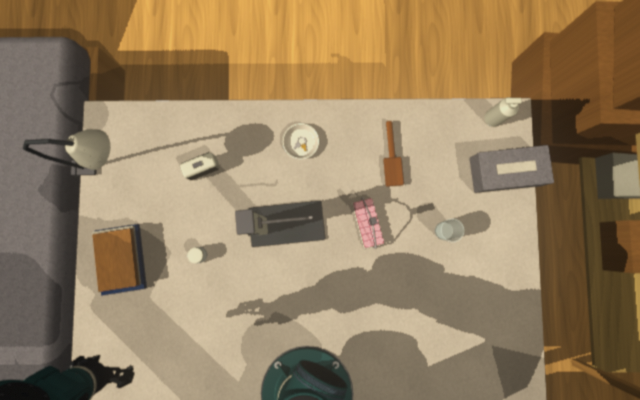

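```bash
cat > h.py <<'E'
from rig import readout, eyes
import cv2,numpy as np
from scipy.spatial.transform import Rotation as R
def tool():
    s=readout.observe();T=np.eye(4);T[:3,:3]=R.from_euler('xyz',s["tool_rot"]).as_matrix();T[:3,3]=s["position"];return T
def camT(c):
    k=eyes.get_calibration(c)
    return k["camera_matrix"],(k["cam_to_world"] if c!="wrist" else tool()@k["hand_eye"])
def ray(c,px,KT=None):
    K,T=KT or camT(c)
    d=np.array([(px[0]-K[0,2])/K[0,0],-(px[1]-K[1,2])/K[1,1],-1.]);d=T[:3,:3]@d
    return T[:3,3],d/np.linalg.norm(d)
def atz(c,px,z,KT=None):
    o,d=ray(c,px,KT);return o+d*(z-o[2])/d[2]
def tri(rs):
    A=sum(np.eye(3)-np.outer(d,d) for o,d in rs);b=sum((np.eye(3)-np.outer(d,d))@o for o,d in rs)
    x=np.linalg.solve(A,b);return x,[float(np.linalg.norm((np.eye(3)-np.outer(d,d))@(x-o))) for o,d in rs]
def proj(c,p,KT=None):
    K,T=KT or camT(c);q=np.linalg.inv(T)@np.r_[p,1];return np.array([K[0,2]+K[0,0]*q[0]/-q[2],K[1,2]-K[1,1]*q[1]/-q[2]])
E
python3 - <<'E'
from h import *
S=dict(carrier=(268.4,252.4),scale=(302.6,207.8),grip=(260,229.3),eye=(267.1,236.4),hook=(298.4,171.8),tumbler=(223.4,313.5))
P=dict(carrier=(368,221.1),scale=(300.2,222.8),grip=(373.6,219.7),eye=(371.1,223),hook=(299.1,217.4),tumbler=(445.3,231.8),jar=(198.5,253.9))
Z=dict(carrier=0,scale=0,grip=.16,eye=.117,hook=.215,tumbler=0,jar=0)
for k in P:
    print(k,'top',atz('top',P[k],Z[k]).round(3),*(['scene',atz('scene',S[k],Z[k]).round(3),tri([ray('top',P[k]),ray('scene',S[k])])] if k in S else []))
for c in ['top','scene']:
    im=eyes.grab_frame(c)
    for t in ['carrier','scale']:
        r=eyes.trace(c,t)
        if r:
            m=r[0]["region"];ys,xs=np.nonzero(m);print(c,t,r[0]['p'],xs.min(),xs.max(),ys.min(),ys.max(),cv2.minAreaRect(np.c_[xs,ys].astype(np.float32)))
    if c=='top': cv2.imwrite('pics/topz.png',cv2.resize(im[170:270,220:420,::-1],(800,400),interpolation=cv2.INTER_CUBIC))
E
```

```text
carrier top [ 0.537 -0.2    0.   ] scene [ 0.528 -0.2    0.   ] (array([ 0.53381506, -0.20161957,  0.00985095]), [0.003475812368104278, 0.0034758123681041574])
scale top [0.532 0.02  0.   ] scene [0.543 0.011 0.   ] (array([ 0.53396785,  0.02235568, -0.02316826]), [0.0013503151925360036, 0.0013503151925360602])
grip top [ 0.534 -0.2    0.16 ] scene [ 0.52  -0.202  0.16 ] (array([ 0.5289817, -0.2026028,  0.1705064]), [0.006140978010482319, 0.006140978010482224])
eye top [ 0.526 -0.197  0.117] scene [ 0.536 -0.196  0.117] (array([ 0.52948687, -0.19549564,  0.10903662]), [0.0039888803158896575, 0.003988880315889785])
hook top [0.539 0.014 0.215] scene [0.537 0.009 0.215] (array([0.53707283, 0.01290236, 0.21119906]), [0.0021406155917947146, 0.002140615591794726])
tumbler top [ 0.501 -0.45   0.   ] scene [ 0.515 -0.442  0.   ] (array([ 0.50719362, -0.44602214, -0.00533586]), [0.00791323748056548, 0.007913237480565397])
jar top [0.432 0.351 0.   ]
top carrier 0.91 352 383 198 248 ((367.5475769042969, 222.89105224609375), (50.954803466796875, 21.46638298034668), 74.93151092529297)
top scale 0.6 235 324 201 247 ((279.237060546875, 225.0013885498047), (41.08877944946289, 88.82503509521484), 83.9909896850586)
scene carrier 0.77 246 295 226 267 ((271.18768310546875, 245.4190216064453), (50.981163024902344, 34.991294860839844), 14.534454345703125)
scene scale 0.91 279 334 110 227 ((314.04962158203125, 169.0437774658203), (44.69853973388672, 114.62630462646484), 14.858612060546875)
```

View pics/topz.png

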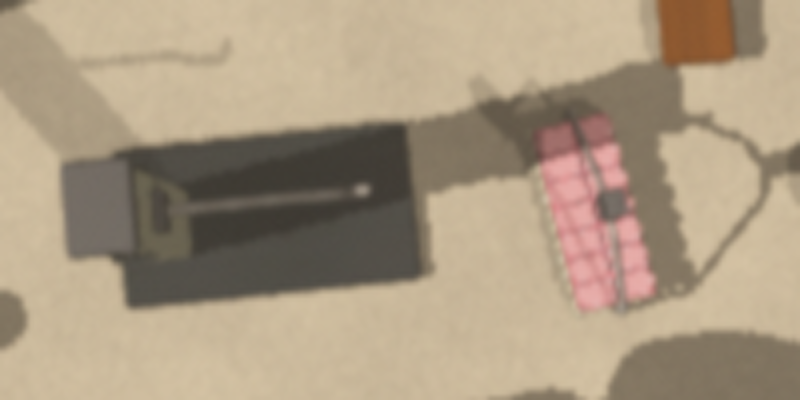

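Call:
{"fn": "play_rows", "kwargs": {
  "rows": [
    [-0.02,-0.02,-0.02,0],
    [-0.06,-0.06,-0.04,0],
    [-0.1,-0.1,-0.07,0],
    [-0.14,-0.14,-0.1,0],
    [-0.18,-0.18,-0.115,0],
    [-0.22,-0.22,-0.115,0],
    [-0.26,-0.26,-0.115,0],
    [-0.29,-0.29,-0.115,0]
  ]
}}

```text
time: 2.4
position: [0.3471, 0.1369, 0.3605]
tool_rot: [3.141, 0.001, 2.841]
contact_force: [0.3, 1.0, 0.8]
grip_width: 1.0
```

Call:
{"fn": "play_rows", "kwargs": {
  "rows": [
    [-0.04,-0.04,0,7],
    [-0.08,-0.08,0,15],
    [-0.12,-0.12,0,23],
    [-0.16,-0.16,0,31],
    [-0.2,-0.2,0,39],
    [-0.24,-0.23,0,47],
    [-0.265,-0.255,0,53],
    [-0.276,-0.267,0,58]
  ]
}}

```text
time: 3.4
position: [0.532, -0.1995, 0.3595]
tool_rot: [-3.141, -0.001, 1.825]
contact_force: [0.6, 0.6, 0.3]
grip_width: 1.001
```

Run:
```python
from h import *
im=eyes.grab_frame('wrist');cv2.imwrite('pics/w1.png',im[...,::-1])
s=readout.observe();print(s['time'],np.round(s['position'],3),np.round(s['tool_rot'],3),np.round(s['contact_force'],2))
for t,z in [("carrier",0),("scale",0),("carrier_grip",.16),("carrier_eye",.117),("hook_seat",.215)]:
    for d in eyes.place_of('wrist',t)[:2]: print(t,np.round(d['at'],1),round(d['p'],2),atz('wrist',d['at'],z).round(4))
```

```text
3.45 [ 0.532 -0.2    0.359] [-3.141 -0.     1.821] [ 0.22 -0.78 -1.28]
carrier [316.2 157.7] 0.92 [ 0.5298 -0.1992  0.    ]
scale [357.8  30.1] 0.93 [0.5412 0.008  0.    ]
carrier_grip [317.3 178.3] 0.64 [ 0.531  -0.1956  0.16  ]
carrier_eye [319. 173.] 0.77 [ 0.534  -0.1977  0.117 ]
hook_seat [319.3 177.2] 0.22 [ 0.5291 -0.1807  0.215 ]
```

View pics/w1.png

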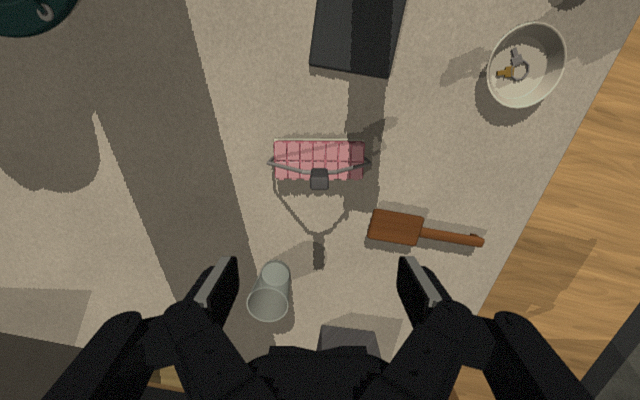

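Call:
{"fn": "play_rows", "kwargs": {
  "rows": [
    [0,0,0.02,0],
    [0,0,0.045,0],
    [0,0,0.07,0],
    [0,0,0.09,0],
    [0,0,0.1,0],
    [0,0,0.1,0]
  ],
  "claw": 0.06
}}

```text
time: 4.45
position: [0.5311, -0.1972, 0.2604]
tool_rot: [-3.141, -0.0, 1.83]
contact_force: [-0.2, -0.2, 0.4]
grip_width: 0.703
```

Run:
```python
from h import *
im=eyes.grab_frame('wrist');cv2.imwrite('pics/w2.png',im[...,::-1])
KT=camT('wrist');s=readout.observe();print(s['time'],np.round(s['position'],4),np.round(s['tool_rot'],3))
for t,z in [("carrier",0),("scale",0),("carrier_grip",.16),("carrier_eye",.117)]:
    for d in eyes.place_of('wrist',t)[:1]: print(t,np.round(d['at'],1),round(d['p'],2),atz('wrist',d['at'],z,KT).round(4))
print('axis',proj('wrist',KT[1][:3,3]*0+tool()[:3,3]-[0,0,.1],KT), 'tab expected', proj('wrist',[.531,-.198,.179],KT))
cv2.imwrite('pics/w2z.png',cv2.resize(im[100:300,200:440,::-1],(720,600),interpolation=cv2.INTER_CUBIC))
```

```text
4.5 [ 0.5314 -0.1975  0.2609] [3.141 0.    1.83 ]
carrier [319.3 170.8] 0.97 [ 0.5351 -0.1987  0.    ]
scale [368.3  11.8] 0.58 [0.5418 0.0043 0.    ]
carrier_grip [320.4 208.4] 0.59 [ 0.5347 -0.1978  0.16  ]
carrier_eye [317.6 191.5] 0.83 [ 0.5316 -0.1957  0.117 ]
axis [316.94187553 207.8799982 ] tab expected [316.20210856 215.45468998]
```

View pics/w2z.png

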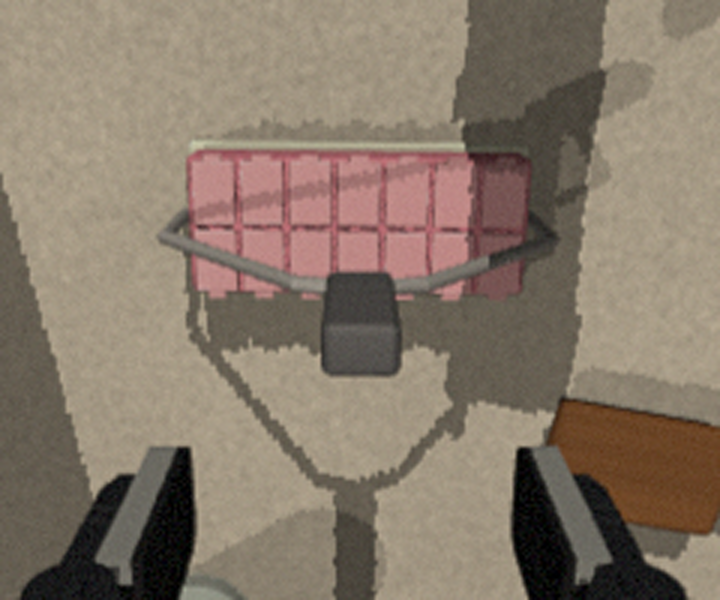

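Call:
{"fn": "play_rows", "kwargs": {
  "rows": [
    [0,0.0025,0.01,0.9],
    [0,0.0025,0.03,0.9],
    [0,0.0025,0.05,0.9],
    [0,0.0025,0.07,0.9],
    [0,0.0025,0.087,0.9],
    [0,0.0025,0.098,0.9],
    [0,0.0025,0.103,0.9],
    [0,0.0025,0.103,0.9]
  ]
}}

```text
time: 5.7
position: [0.5338, -0.1971, 0.1573]
tool_rot: [-3.142, -0.0, 1.814]
contact_force: [0.7, -0.3, 0.2]
grip_width: 0.701
```

Run:
```python
from h import *
im=eyes.grab_frame('wrist')
s=readout.observe();print(s['time'],np.round(s['position'],4),np.round(s['tool_rot'],3),np.round(s['contact_force'],2))
cv2.imwrite('pics/w3.png',im[...,::-1])
```

```text
5.75 [ 0.5339 -0.1972  0.1576] [3.141 0.    1.814] [ 0.38  0.09 -0.54]
```

View pics/w3.png

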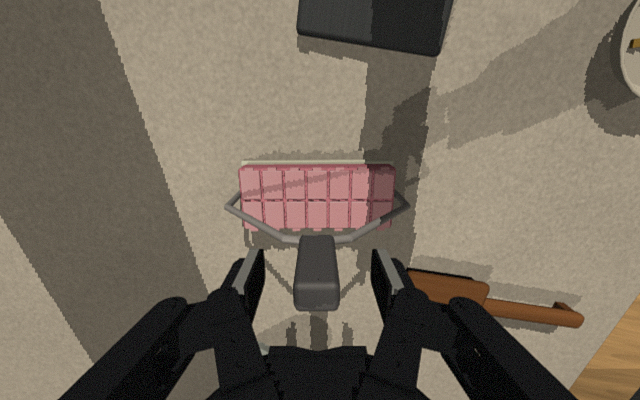

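```bash
cat >> h.py <<'E'
def favg(n=12,c='top'):
    F=[]
    for _ in range(n):
        eyes.grab_frame(c);s=readout.observe();F.append(np.r_[s['contact_force'],s['position'],s['ft_torque']])
    F=np.array(F);print('t',round(s['time'],2),'F',F[:,:3].mean(0).round(2),'sd',F[:,:3].std(0).round(2),'pos',F[:,3:6].mean(0).round(4),'M',F[:,6:].mean(0).round(3));return F
E
python3 -c "
from h import *
favg(14)"
```

```text
t 6.45 F [ 0.14 -0.03  0.17] sd [0.48 0.56 0.39] pos [ 0.5338 -0.1971  0.1575] M [-0.001  0.01  -0.001]
```

Call:
{"fn": "play_rows", "kwargs": {
  "rows": [
    [0,0,0,0],
    [0,0,0,0],
    [0,0,0,0],
    [0,0,0,0],
    [0,0,0,0],
    [0,0,0,0]
  ],
  "claw": 0.0,
  "squeeze": 40
}}

```text
time: 7.2
position: [0.5336, -0.1971, 0.1573]
tool_rot: [-3.141, 0.0, 1.814]
contact_force: [-5.3, -0.7, 2.3]
grip_width: 0.251
```

Call:
{"fn": "play_rows", "kwargs": {
  "rows": [
    [0,0,-0.003,0],
    [0,0,-0.013,0],
    [0,0,-0.033,0],
    [0,0,-0.058,0],
    [0,0,-0.083,0],
    [0,0,-0.108,0],
    [0,0,-0.13,0],
    [0,0,-0.138,0]
  ]
}}

```text
time: 8.2
position: [0.5341, -0.1972, 0.2966]
tool_rot: [3.14, 0.001, 1.814]
contact_force: [-0.1, -0.1, -7.1]
grip_width: 0.255
```

Run:
```python
from h import *
favg(16)
im=eyes.grab_frame('wrist');cv2.imwrite('pics/w4.png',im[...,::-1])
im=eyes.grab_frame('scene');cv2.imwrite('pics/s4.png',cv2.resize(im[80:280,200:440,::-1],(720,600),interpolation=cv2.INTER_CUBIC))
im=eyes.grab_frame('top');cv2.imwrite('pics/t4.png',cv2.resize(im[150:300,220:420,::-1],(800,600),interpolation=cv2.INTER_CUBIC))
for t in ['hook_seat','scale']:
  for d in eyes.place_of('top',t): print(t,d)
```

```text
t 9.0 F [-0.04 -0.13 -7.14] sd [0.54 0.36 0.46] pos [ 0.5337 -0.197   0.295 ] M [ 0.     0.012 -0.002]
hook_seat {'at': [298.8, 216.7], 'p': 0.66}
scale {'at': [302.5, 221.3], 'p': 0.87}
```

View pics/w4.png

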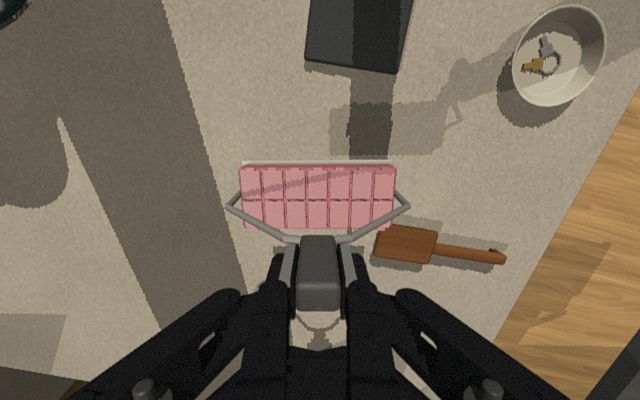

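View pics/s4.png

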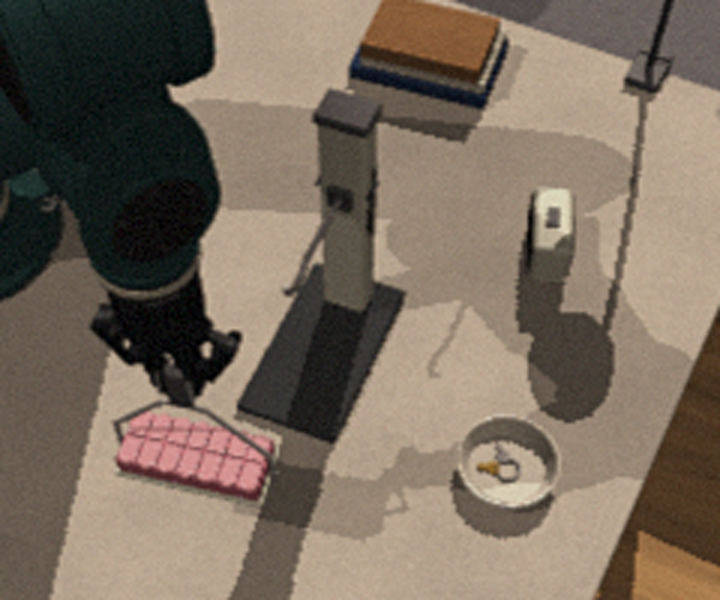

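View pics/t4.png

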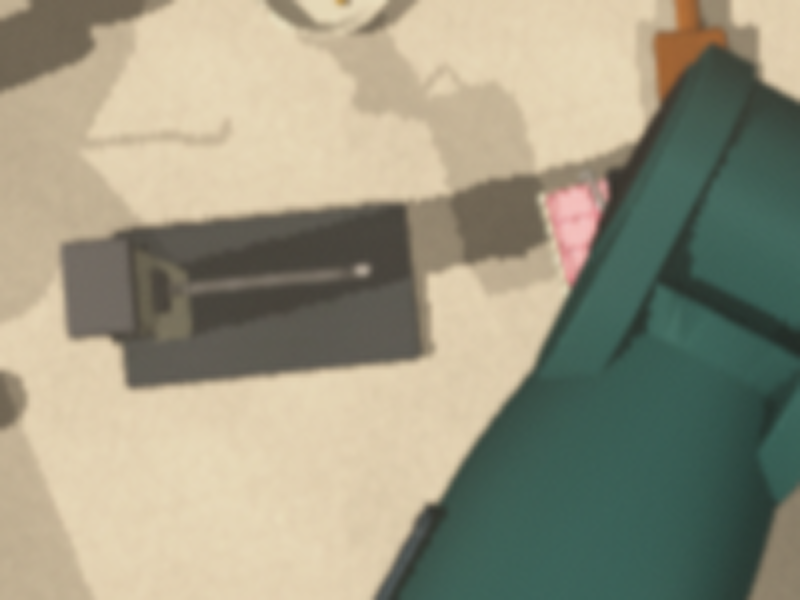

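Run:
```python
from h import *
tip=atz('top',(310.5,217.5),.235);car=atz('top',(267,222.3),.224)
print(tip,car,'seat?',atz('top',(298.8,216.7),.215)); d=car-tip;print(np.degrees(np.arctan2(-d[0],d[1])),np.linalg.norm(d[:2]))
print('tip scene',atz('scene',(296.7,177),.235),tri([ray('top',(310.5,217.5)),ray('scene',(296.7,177))]))
# plate corners in top, z=.012
c=[atz('top',(220+x/4,150+y/4),.012) for x,y in [(407,203),(422,357),(128,387),(115,235)]]
print(np.round(c,3))
e=c[3]-c[0];print('yaw long edges',np.degrees(np.arctan2(-e[0],e[1])));e=c[2]-c[1];print(np.degrees(np.arctan2(-e[0],e[1])))
e=c[0]-c[1];print('short',np.degrees(np.arctan2(e[1],e[0])))
# plate: -y edge is where?
print('tower', atz('top',(220+97/4,150+290/4),.338))
T=tool();print('carrier eye now',T[:3,3],readout.observe()['tool_rot'])
```

```text
[ 0.53716603 -0.01816164  0.235     ] [0.52482658 0.10246076 0.224     ] seat? [0.54052086 0.01488686 0.215     ]
5.840932808587818 0.12125190898648781
tip scene [ 0.55089242 -0.02409981  0.235     ] (array([ 0.54092729, -0.01557995,  0.2177411 ]), [0.003625772672137432, 0.0036257726721373685])
[[ 0.603 -0.05   0.012]
 [ 0.478 -0.062  0.012]
 [ 0.455  0.175  0.012]
 [ 0.578  0.187  0.012]]
yaw long edges 6.073619183081396
5.648638207110747
short 5.312132439743555
tower [0.51985731 0.14629189 0.338     ]
carrier eye now [ 0.53371846 -0.19708639  0.29529354] [-3.14158356e+00  1.69781392e-05  1.81380464e+00]
```

Call:
{"fn": "play_rows", "kwargs": {
  "rows": [
    [0.008,0.002,0,1],
    [0.028,0.008,0,2],
    [0.05,0.015,0,3],
    [0.072,0.022,0,4],
    [0.094,0.029,0,5.5],
    [0.112,0.035,0,7],
    [0.125,0.039,0,8.2],
    [0.131,0.0407,0,8.2]
  ]
}}

```text
time: 10.25
position: [0.5416, -0.0591, 0.2954]
tool_rot: [3.142, -0.0, 1.671]
contact_force: [-0.9, 0.5, -7.7]
grip_width: 0.252
```

Run:
```python
from h import *
im=eyes.grab_frame('wrist');KT=camT('wrist');cv2.imwrite('pics/w5.png',im[...,::-1])
s=readout.observe();print(s['time'],np.round(s['position'],4),np.round(s['tool_rot'],3),np.round(s['contact_force'],2))
for t,z in [("scale",0),("hook_seat",.215),("carrier_eye",.255)]:
    for d in eyes.place_of('wrist',t)[:2]: print(t,np.round(d['at'],1),round(d['p'],2),atz('wrist',d['at'],z,KT).round(4))
print(proj('wrist',[.535,.007,.215],KT),proj('wrist',[.537,-.018,.235],KT))
```

```text
10.3 [ 0.5416 -0.0589  0.2953] [ 3.142 -0.     1.672] [ 0.76  2.46 -6.92]
scale [321.5 119.3] 0.69 [0.5413 0.0089 0.    ]
hook_seat [326.6 137.9] 0.93 [0.5426 0.0033 0.215 ]
carrier_eye [313.9 239.3] 0.67 [ 0.5399 -0.0603  0.255 ]
[316.84587257 131.63679581] [316.05177613 171.10725127]
```

View pics/w5.png

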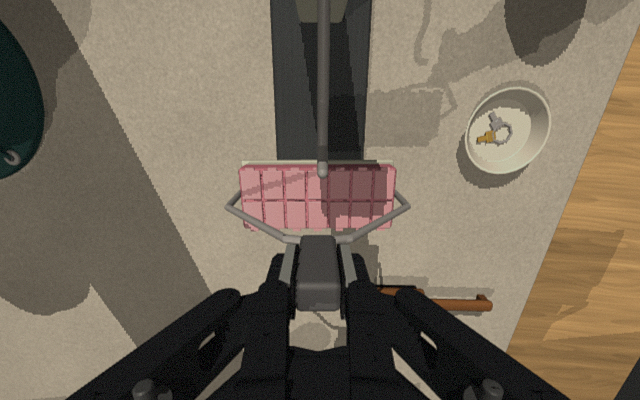

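Call:
{"fn": "play_rows", "kwargs": {
  "rows": [
    [0.004,0.003,0,0],
    [0.014,0.003,0,0],
    [0.026,0.003,0,0],
    [0.038,0.003,0,0],
    [0.05,0.003,0,0],
    [0.06,0.003,0,0],
    [0.065,0.003,0,0],
    [0.066,0.003,0,0]
  ]
}}

```text
time: 11.45
position: [0.5381, 0.0061, 0.2953]
tool_rot: [3.142, 0.0, 1.671]
contact_force: [0.8, 0.4, -8.2]
grip_width: 0.248
```

Run:
```python
from h import *
im=eyes.grab_frame('wrist');KT=camT('wrist');cv2.imwrite('pics/w6.png',im[...,::-1])
im=eyes.grab_frame('scene');cv2.imwrite('pics/s6.png',cv2.resize(im[100:250,230:390,::-1],(640,600),interpolation=cv2.INTER_CUBIC))
for c in ['wrist','scene']:
  for t,z in [("hook_seat",.215),("carrier_eye",.255)]:
    for d in eyes.place_of(c,t)[:2]: print(c,t,np.round(d['at'],1),round(d['p'],2),atz(c,d['at'],z,KT if c=='wrist' else None).round(4))
favg(14)
```

```text
wrist hook_seat [320.1 216.6] 0.62 [0.5408 0.0055 0.215 ]
wrist carrier_eye [315.7 238.8] 0.59 [0.5376 0.005  0.255 ]
scene hook_seat [299.6 170.4] 0.4 [0.5377 0.0157 0.215 ]
scene carrier_eye [299.6 164.5] 0.98 [0.5431 0.0095 0.255 ]
t 12.45 F [ 0.   -0.15 -6.92] sd [0.44 0.53 0.38] pos [0.5381 0.0058 0.2953] M [ 0.011 -0.005 -0.002]
```

View pics/w6.png

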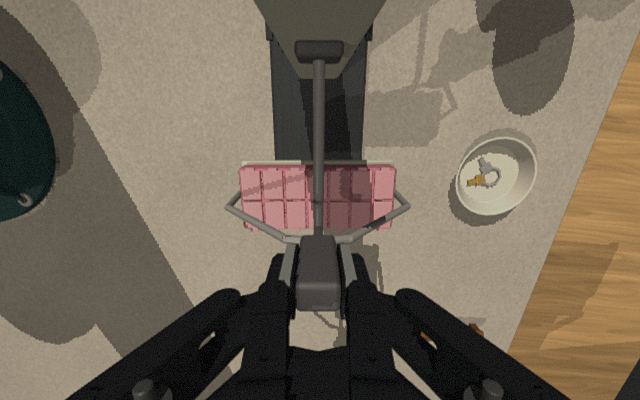

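View pics/s6.png

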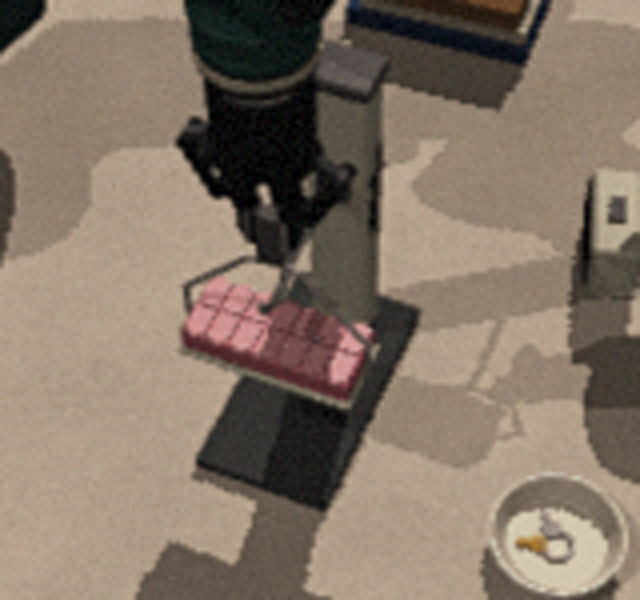

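Call:
{"fn": "play_rows", "kwargs": {
  "rows": [
    [0,0,0.003,0],
    [0,0,0.008,0],
    [0,0,0.013,0],
    [0,0,0.018,0],
    [0,0,0.023,0],
    [0,0,0.027,0],
    [0,0,0.03,0],
    [0,0,0.032,0]
  ]
}}

```text
time: 13.45
position: [0.5381, 0.0058, 0.2631]
tool_rot: [-3.141, -0.0, 1.671]
contact_force: [-0.0, -0.6, -7.7]
grip_width: 0.251
```

Call:
{"fn": "play_rows", "kwargs": {
  "rows": [
    [0,0,0.0015,0],
    [0,0,0.003,0],
    [0,0,0.0045,0],
    [0,0,0.006,0],
    [0,0,0.0075,0],
    [0,0,0.009,0],
    [0,0,0.0105,0],
    [0,0,0.012,0]
  ]
}}

```text
time: 14.45
position: [0.5381, 0.0058, 0.2512]
tool_rot: [3.142, 0.0, 1.671]
contact_force: [-0.0, -0.1, -7.2]
grip_width: 0.249
```

Run:
```python
from h import *
favg(14,'wrist')
im=eyes.grab_frame('wrist');cv2.imwrite('pics/w7.png',im[...,::-1])
im=eyes.grab_frame('scene');cv2.imwrite('pics/s7.png',cv2.resize(im[100:250,230:390,::-1],(640,600),interpolation=cv2.INTER_CUBIC))
```

```text
t 15.15 F [ 0.02  0.07 -6.52] sd [0.54 0.68 0.38] pos [0.5381 0.0058 0.2513] M [ 0.021  0.003 -0.004]
```

View pics/w7.png

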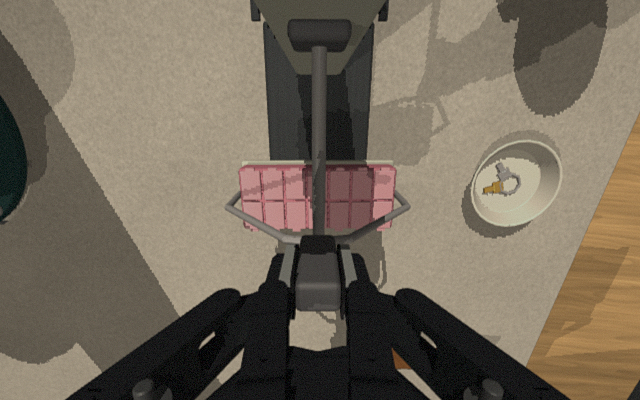

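View pics/s7.png

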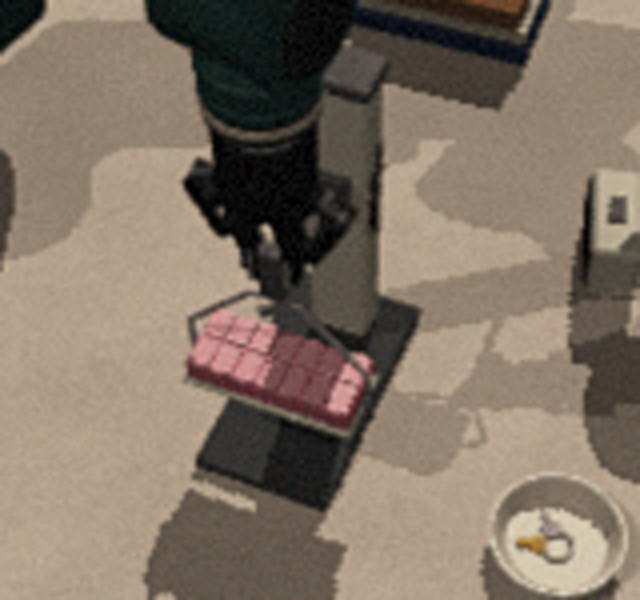

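Call:
{"fn": "play_rows", "kwargs": {
  "rows": [
    [0,0,0.0015,0],
    [0,0,0.003,0],
    [0,0,0.0045,0],
    [0,0,0.006,0],
    [0,0,0.0075,0],
    [0,0,0.009,0],
    [0,0,0.0105,0],
    [0,0,0.012,0]
  ]
}}

```text
time: 16.25
position: [0.5381, 0.0058, 0.2392]
tool_rot: [3.142, 0.0, 1.671]
contact_force: [0.3, -0.2, -5.5]
grip_width: 0.25
```

Run:
```python
from h import *
favg(14,'wrist')
im=eyes.grab_frame('wrist');cv2.imwrite('pics/w8.png',im[...,::-1])
```

```text
t 16.95 F [ 0.02  0.14 -5.06] sd [0.6  0.43 0.44] pos [0.5381 0.0058 0.2393] M [ 0.008  0.018 -0.012]
```

View pics/w8.png

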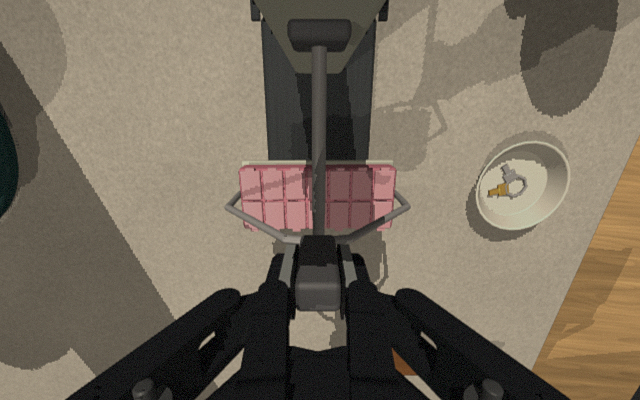

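Call:
{"fn": "play_rows", "kwargs": {
  "rows": [
    [0,0,0.0015,0],
    [0,0,0.0035,0],
    [0,0,0.0055,0],
    [0,0,0.0075,0],
    [0,0,0.0095,0],
    [0,0,0.0115,0],
    [0,0,0.0135,0],
    [0,0,0.015,0]
  ]
}}

```text
time: 18.0
position: [0.5381, 0.0058, 0.2242]
tool_rot: [3.142, 0.0, 1.671]
contact_force: [0.7, 0.0, -3.4]
grip_width: 0.252
```

Call:
{"fn": "play_rows", "kwargs": {
  "rows": [
    [0,0,0.0015,0],
    [0,0,0.0035,0],
    [0,0,0.0055,0],
    [0,0,0.0075,0],
    [0,0,0.0095,0],
    [0,0,0.0115,0],
    [0,0,0.0135,0],
    [0,0,0.015,0]
  ]
}}

```text
time: 19.0
position: [0.5381, 0.0058, 0.2092]
tool_rot: [3.142, 0.0, 1.671]
contact_force: [-0.3, 0.4, -1.5]
grip_width: 0.253
```

Run:
```python
from h import *
favg(40,'wrist')
im=eyes.grab_frame('scene');cv2.imwrite('pics/s9.png',cv2.resize(im[100:250,230:390,::-1],(640,600),interpolation=cv2.INTER_CUBIC))
```

```text
t 21.0 F [-0.06 -0.01 -1.52] sd [0.55 0.4  0.42] pos [0.5381 0.0058 0.2093] M [0.007 0.036 0.004]
```

View pics/s9.png

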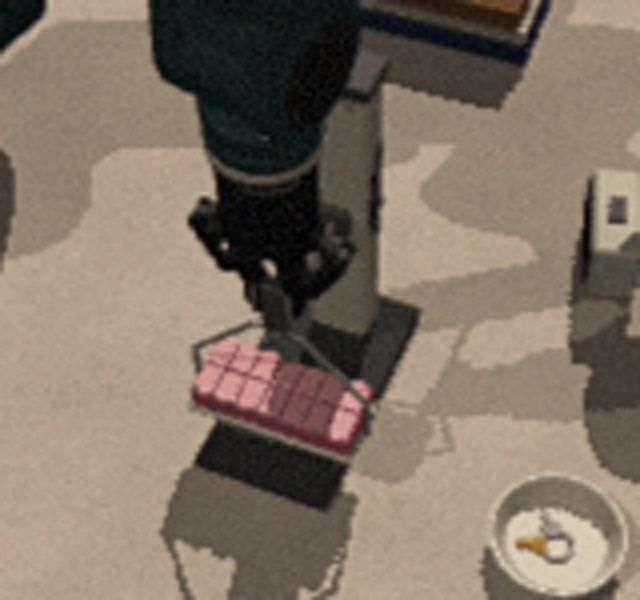

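Call:
{"fn": "play_rows", "kwargs": {
  "rows": [
    [0,0,0.0015,0],
    [0,0,0.003,0],
    [0,0,0.005,0],
    [0,0,0.007,0],
    [0,0,0.009,0],
    [0,0,0.0105,0],
    [0,0,0.0115,0],
    [0,0,0.012,0]
  ]
}}

```text
time: 22.05
position: [0.5381, 0.0058, 0.1972]
tool_rot: [-3.142, 0.0, 1.671]
contact_force: [-0.0, 0.2, -0.0]
grip_width: 0.251
```

Run:
```python
from h import *
favg(80,'wrist')
```

```text
t 26.05 F [-0.07  0.   -0.28] sd [0.58 0.52 0.55] pos [0.5381 0.0058 0.1973] M [ 0.009  0.016 -0.004]
```

Call:
{"fn": "play_rows", "kwargs": {
  "rows": [
    [0,0,0.001,0],
    [0,0,0.002,0],
    [0,0,0.002,0]
  ],
  "squeeze": 20
}}

```text
time: 26.42
position: [0.5381, 0.0058, 0.1952]
tool_rot: [-3.141, -0.0, 1.671]
contact_force: [0.5, 0.5, -0.8]
grip_width: 0.253
```

Run:
```python
from h import *
favg(60,'wrist')
```

```text
t 29.43 F [0.06 0.12 0.1 ] sd [0.48 0.49 0.48] pos [0.5381 0.0058 0.1953] M [ 0.006  0.006 -0.001]
```

Call:
{"fn": "play_rows", "kwargs": {
  "rows": [
    [0,0,0,0],
    [0,0,0,0],
    [0,0,0,0],
    [0,0,0,0]
  ],
  "claw": 0.026
}}

```text
time: 29.92
position: [0.5381, 0.0058, 0.1953]
tool_rot: [-3.141, 0.0, 1.671]
contact_force: [0.1, -0.9, -0.2]
grip_width: 0.306
```

Call:
{"fn": "play_rows", "kwargs": {
  "rows": [
    [0,0,0,0],
    [0,0,0,0],
    [0,0,0,0],
    [0,0,0,0]
  ],
  "claw": 0.05
}}

```text
time: 30.42
position: [0.5381, 0.0058, 0.1953]
tool_rot: [-3.141, -0.0, 1.671]
contact_force: [-0.8, -0.1, -0.2]
grip_width: 0.584
```

Run:
```python
from h import *
im=eyes.grab_frame('wrist');cv2.imwrite('pics/w10.png',im[...,::-1])
im=eyes.grab_frame('scene');cv2.imwrite('pics/s10.png',cv2.resize(im[100:250,230:390,::-1],(640,600),interpolation=cv2.INTER_CUBIC))
favg(5)
```

```text
t 30.77 F [ 0.65 -0.05  0.11] sd [0.42 0.6  0.83] pos [0.5381 0.0058 0.1953] M [-0.006 -0.022 -0.015]
```

View pics/w10.png

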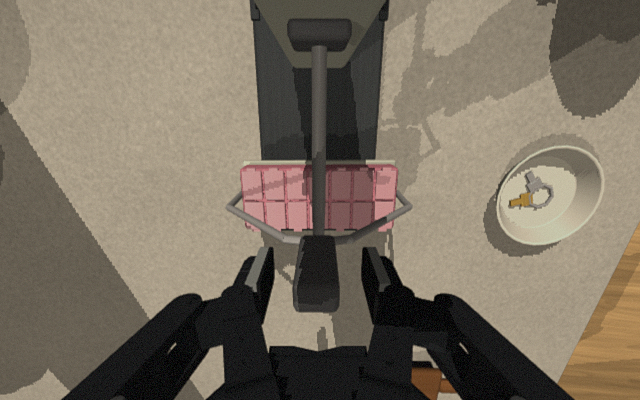

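View pics/s10.png

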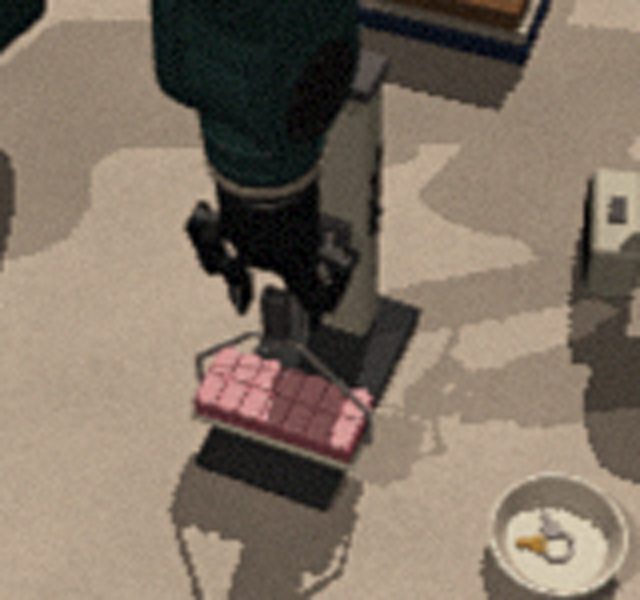

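Call:
{"fn": "play_rows", "kwargs": {
  "rows": [
    [0,0,-0.003,0],
    [0,0,-0.01,0],
    [0,0,-0.02,0],
    [0,0,-0.032,0],
    [0,0,-0.045,0],
    [0,0,-0.058,0],
    [0,0,-0.07,0],
    [0,0,-0.08,0]
  ]
}}

```text
time: 31.78
position: [0.5381, 0.0058, 0.2761]
tool_rot: [3.141, 0.0, 1.671]
contact_force: [-1.1, -0.2, -0.9]
grip_width: 0.587
```

Run:
```python
from h import *
a=eyes.grab_frame('wrist');cv2.imwrite('pics/w11.png',a[...,::-1])
for i in range(4):
    im=eyes.grab_frame('scene');r=eyes.trace('scene','carrier');print(r[0]['at'] if r else None)
cv2.imwrite('pics/s11.png',cv2.resize(im[100:250,230:390,::-1],(640,600),interpolation=cv2.INTER_CUBIC))
KT=camT('wrist')
print(atz('wrist',(317,235),.179))
prev=None
for i in range(20):
    im=eyes.grab_frame('wrist')[100:300,220:420].astype(np.float32).mean(2)
    if prev is not None: print(round(float(abs(im-prev).mean()),2),cv2.phaseCorrelate(prev,im)[0],end=' ')
    prev=im
print(readout.observe()['time'])
```

```text
[297.5, 199.4]
[298.8, 201.0]
[300.5, 200.9]
[298.2, 198.9]
[ 0.54049122 -0.01845806  0.179     ]
3.04 (-0.018055302596280853, -0.01172530509828107) 3.07 (-0.009915437311477149, -0.057282203804561505) 3.04 (0.004561645125136238, -0.05092689896706304) 3.03 (-0.02906001063681174, -0.010476697647845867) 3.01 (-0.03242579206262519, -0.011377964353386005) 2.97 (-0.009417760076345871, -0.014507547187690761) 2.97 (0.025525797087695423, -0.03177558488486909) 2.97 (0.007513646283143771, 0.012944626832691597) 2.95 (-0.029196120304348483, -0.02899229228582101) 2.93 (0.024955662860747907, 5.000543613675745e-05) 2.93 (-0.018828599923239153, -0.009793657580061677) 2.93 (-0.026901691532728478, -0.01922433337762186) 2.9 (0.014182717639528164, 0.03896214629702399) 2.92 (-0.0006941585181010623, -0.017212099673656667) 2.91 (-0.0007813688232403138, 0.031005663782664783) 2.93 (-0.028840855357628925, -0.022236092461099588) 2.94 (0.005797873160759082, 0.022088135642206908) 2.94 (0.0077297599415260265, -0.007114862314480774) 2.92 (-0.007162393360374608, 0.007541061525387249) 33.225
```

View pics/w11.png

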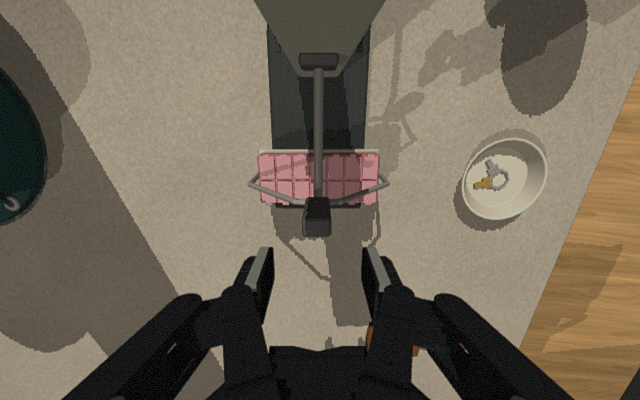

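View pics/s11.png

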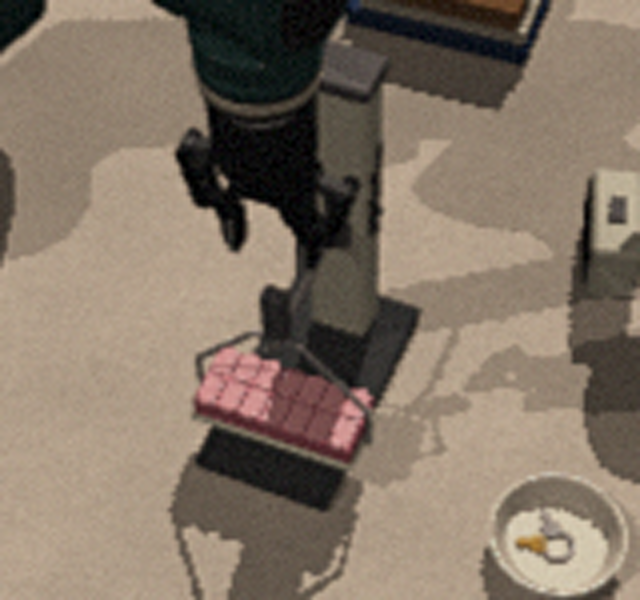

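Call:
{"fn": "play_rows", "kwargs": {
  "rows": [
    [0,0,-0.005,0],
    [0,0,-0.012,0],
    [0,0,-0.02,0],
    [0,0,-0.02,0],
    [0,0,-0.02,0],
    [0,0,-0.02,0],
    [0,0,-0.02,0],
    [0,0,-0.02,0]
  ]
}}

```text
time: 34.22
position: [0.5381, 0.0058, 0.2952]
tool_rot: [-3.141, -0.0, 1.671]
contact_force: [0.2, -0.0, -0.6]
grip_width: 0.584
```

Call:
{"fn": "play_rows", "kwargs": {
  "rows": [
    [0,0,0,0],
    [0,0,0,0],
    [0,0,0,0],
    [0,0,0,0],
    [0,0,0,0],
    [0,0,0,0],
    [0,0,0,0],
    [0,0,0,0]
  ]
}}

```text
time: 35.22
position: [0.5381, 0.0058, 0.2953]
tool_rot: [3.142, 0.0, 1.671]
contact_force: [0.2, 0.1, 0.7]
grip_width: 0.588
```

Run:
```python
from h import *
from rig import finish_job
f=[eyes.grab_frame('wrist')[100:300,220:420].astype(np.float32).mean(2) for _ in range(16)]
print([tuple(np.round(cv2.phaseCorrelate(f[0],x)[0],3)) for x in f[1:]])
print(readout.observe()['time']); print(finish_job())
```

```text
[(np.float64(0.007), np.float64(-0.015)), (np.float64(0.004), np.float64(-0.028)), (np.float64(-0.009), np.float64(-0.008)), (np.float64(-0.01), np.float64(-0.006)), (np.float64(-0.016), np.float64(0.01)), (np.float64(0.011), np.float64(-0.026)), (np.float64(-0.033), np.float64(-0.001)), (np.float64(-0.005), np.float64(-0.021)), (np.float64(-0.007), np.float64(-0.004)), (np.float64(-0.029), np.float64(0.016)), (np.float64(0.016), np.float64(-0.031)), (np.float64(-0.003), np.float64(-0.039)), (np.float64(0.021), np.float64(0.01)), (np.float64(0.0), np.float64(-0.009)), (np.float64(0.017), np.float64(-0.025))]
36.025
the job is handed in; nothing more can be done
None
```

The carrier is hanging free and still from the scale hook, and I handed the job in at about 36 s of the 64 s allowed. The job reports no verdict, and I had no direct reading of the scale joint. The hook's sink is inferred from hand height and wrist force, and its speed was never measured.

- **Lift and hooking:** I gripped the carrier by its tab and lifted it, reading about 7.1 N of weight. I then turned it to line up with the scale and passed the bail over the hook tip.
- **Easing on:** I lowered it at 16 mm/s or less. The wrist force dropped by about 120 N per metre, matching the spring, and reached zero (0.1 ± 0.06 N) at an estimated sink of about 60 mm. That is about 7 mm short of the 67 mm limit.
- **Release:** I opened the fingers in two small steps at zero load, then raised the hand straight up, 100 mm in all.
- **Last checks:** The pictures show the carrier upright on the hook, with the fingers clear of the tab. Frame-to-frame motion was under 0.05 pixel over the last 0.8 s. I saw no other object moved or touched in the pictures I viewed, though I did not re-measure their positions.

The camera estimates of the hook seat disagreed by up to about 1 cm. I aimed by the close wrist view, where the rod lined up with the tab. The force readings before the last 2 mm of lowering were also about 0.2 N apart, so I averaged longer there before letting go.

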